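# Sort the inspected heater-panel parts into their trays

## Task

Clear the light-inspection bench: first put the failed dial, the one with the red sticker, into the red reject tray, before you move any other part. Then put the two good dials into the blue tray and the two rocker switches into the yellow tray, one part to a bay, each set down gently, upright and flat on the tray floor, and let go. Leave the white calibration disc where it lies.

Things in the scene. Friction and masses are not known exactly. Their poses are not given: they have to be found in the camera images.
- dial_failed: The failed part: black control dial: grip 40 mm diameter with fine ribs, on a 48 mm skirt that is 6 mm high (cone up to 9 mm); 34 mm high in all, 35 g. A white ring and a white pointer line mark its flat top. A round red sticker 21 mm across covers the middle of its top, so that little but the white ring shows round it. Origin: centre of the underside, own z up. Stands upright on the table at the start at any yaw.
- dial_a: One of the two good parts of this kind, without a sticker: black control dial: grip 40 mm diameter with fine ribs, on a 48 mm skirt that is 6 mm high (cone up to 9 mm); 34 mm high in all, 35 g. A white ring and a white pointer line mark its flat top. Origin: centre of the underside, own z up. Stands upright on the table at the start at any yaw.
- dial_b: The other good dial, the same as dial_a: black control dial: grip 40 mm diameter with fine ribs, on a 48 mm skirt that is 6 mm high (cone up to 9 mm); 34 mm high in all, 35 g. A white ring and a white pointer line mark its flat top. Origin: centre of the underside, own z up. Stands upright on the table at the start at any yaw.
- rocker_a: One of two alike: black rocker switch: a block 44 mm long (own x), 24 mm wide (own y, the easy way to grip) and 32 mm high, 30 g; grey V-shaped rocker on top with a white bar near one end and a white dot near the other. Origin: centre of the underside, own z up. Stands upright on the table at the start at any yaw.
- rocker_b: The other rocker switch, the same as rocker_a: black rocker switch: a block 44 mm long (own x), 24 mm wide (own y, the easy way to grip) and 32 mm high, 30 g; grey V-shaped rocker on top with a white bar near one end and a white dot near the other. Origin: centre of the underside, own z up. Stands upright on the table at the start at any yaw.
- tray_blue: Blue tray, fixed: 110 mm (own x) by 170 mm (own y), walls 4 mm thick and 14 mm high over the table, floor 4 mm thick; a 4 mm divider as high as the walls, at own y = 0 and along own x, makes two bays of 102 x 79 mm, centred at own y = +41.5 and -41.5 mm. Origin: centre of the underside, z up. Yaw within about 0.2 rad of the world axes.
- tray_yellow: Yellow tray, fixed: 110 mm (own x) by 170 mm (own y), walls 4 mm thick and 14 mm high over the table, floor 4 mm thick; a 4 mm divider as high as the walls, at own y = 0 and along own x, makes two bays of 102 x 79 mm, centred at own y = +41.5 and -41.5 mm. Origin: centre of the underside, z up. Yaw within about 0.2 rad of the world axes.
- tray_red: Red reject tray, fixed, undivided: 110 x 110 mm, walls 4 mm thick and 14 mm high over the table, floor 4 mm thick. Origin: centre of the underside, z up. Yaw within about 0.2 rad of the world axes.
- calibration_disc: White ceramic disc (42 mm) in a black ring of 50 mm diameter, 14 mm high, lying between the parts and the trays; to be left alone. Origin: centre of the underside. (An unlisted white paper ring, 54 mm across and 16 mm high, lies about 140 mm from it; hand tools and other small things, up to 36 mm high, lie farther out at the sides; a jig and a box stand behind the trays, beyond x = 0.76, up to 150 mm high.)

How it is judged:
By the outcome, as a careful person would: the job done as asked, in the order asked, and still so for the second after the job is handed in, with the robot touching nothing.
It also fails if it takes over 122 s, if anything falls off the work surface, if the arm or the gripper's body presses on something with over 40 N, if the wrist force passes 120 N, or if a joint passes its speed limit or range.

## Robot

A 7-joint arm with a two-finger parallel gripper is mounted at the origin on the work surface. World frame = base frame: x ahead of the robot, y to its left, z up, the work surface at z = 0. Lengths are in m, angles in rad, forces in N, time in s.
With the tool pointing down it reaches from about 0.4 to 0.9 m from the base axis. Payload 5.5 kg.
Tool frame: the origin (TCP) lies midway between the tips of the shut fingers; the grasp point (between the pads) lies 19 mm behind it; z points along the fingers, y is the line along which they close (so a half turn about z gives the same grasp; the last joint's range is limited). The gripper opens to 92 mm and grips with 3 to 60 N. Pads are 19 mm wide; open, the fingers measure 130 mm over their backs; the gripper's body (75 mm by 190 mm) begins 47 mm behind the grasp point.
Start: joints at [1.472, 0.501, -0.427, 1.55, 0.221, 1.138, -0.21], TCP at [0.23, -0.608, 0.227] pointing down, gripper open.
Joint ranges: [-2.88, 2.88], [-0.31, 2.03], [-1.54, 1.56], [0.2, 2.42], [-1.41, 4.55], [0.19, 2.02], [-2.57, 2.57]. Speed limits (rad/s): [2.57, 2.57, 3.14, 3.14, 3.14, 3.14, 3.14].

## Interface

Orientations are given as a unit quaternion [x, y, z, w].
In Python, from rig import arm, get_image, camera_info, finder gives the robot as it stands.
- The arm moves only by the shell command python3 -m crank 'ROWS' [FORCE]. ROWS is text: rows parted by semicolons, each of 7 numbers parted by spaces: the shift along the world's x, y, z in mm, then the turn, a rotation vector about the world's x, y, z in rad, then the closure, from 0 (fully open) to 1 (shut). In form: x y z ax ay az fingers; .... A call has 1 to 12 rows; each row is the pose to reach, as a shift and turn from the pose commanded when the call began; what a row does not reach only later rows make up. A row lasts 1/10 s, in which the tool goes at most 50 mm and 8.59 degrees, less where a joint would pass 70% of its speed; a pose out of reach is approached as far as the arm can. A call with a gripper value outside its range is refused whole. The fingers move at their own pace and stop on an object; FORCE is the grip in N (left out, the last holds). Time passes only in rows, so rows that repeat a pose let the fingers close. It gives the time, the measured TCP pose, the force, the opening and the grip force at its end, in the units of the state.
- arm.observe(): the state, without advancing time (a new reading comes with each control period).
- get_image(name): name is "scene" or "top" or "wrist"; returns (picture, depth): 384x512x3 uint8, blue, green, red; 384x512 float32, m along the optical axis (not along the pixel's ray), 0 where there is no reading.
- camera_info(name): a dict with "intrinsics" (3x3 intrinsics, pixels), "position" and "rotation" of the camera in the world. Camera axes: x right, y down, z forward; pixel columns grow to the right and rows downward; lengths in m; the calibration is good to about 2 mm. A picture is of the moment at which its call begins: read the wrist's pose just before it. camera_info takes no time and is no camera call; for the wrist camera it gives the pose at the moment of the call.
- arm.finish_job(): hands the job in; it is judged then, once.
Trained networks look in the newest picture that a camera, given by its name, has taken for a name from the list of things; names that differ only in an ending like _2 or _b are one class to them, and where a whole thing is asked for, a point or a joint stands for the part that bears it (a point fixed in the world has none). Each returns a list of dicts, best first, with "confidence" (0 to 1); they miss things now and then, are a little off and sometimes report something else, mostly with a low value. They report only what shows in the picture. A call takes as long as a camera call.
- finder.search_frame(camera, label): "point" ([x, y, z] in m, in world coordinates, good to about 4 mm: the middle of the surface that is visible of it).
- finder.spot_point(camera, label): "point" ([x, y, z] in m, in world coordinates, good to about 4 mm: a listed point, or the origin of a listed thing).
The state is a dict: "time": time; "q": joint angles; "qvel": joint speeds; "joint_efforts": joint torques, N m; "ee_pos": TCP position; "ee_rot": TCP orientation; "wrist_force": force on the tool from outside, world axes, zero at the start; "ft_torque": the same for the moment, N m; "finger_gap": opening from 0.0 (shut) to 1.0 (fully open); "gripper_force": force on a finger pad.
Only numpy, scipy, OpenCV 4.12 (cv2) and the standard library are available. Lean on these libraries where they do the work, as an engineer would, in place of code of your own. Each camera call takes 0.05 s, during which the arm holds its last target. There are 200 camera calls.

## Working session

There is one attempt and no reset: what is moved stays moved. The work goes in short steps, Python scripts to look and compute and a shell command to move; the robot and the scene stay as the last step left them, time stands still between calls to the robot, and variables do not carry over. Pictures are saved under pics/ and viewed, at most 14 in all, crops included, and the job is handed in when it is done.

```bash
ls; mkdir -p pics; python3 - <<'E'
from rig import arm,get_image,camera_info,finder
import cv2,numpy as np
s=arm.observe();print(s['time'],s['ee_pos'],s['ee_rot'],s['finger_gap'])
for c in ['top','scene']:
    p,d=get_image(c);cv2.imwrite(f'pics/{c}0.png',p)
    i=camera_info(c);print(c,np.round(i['position'],3),np.round(i['rotation'],3).tolist(),np.round(i['intrinsics'],1).tolist())
    if c=='top':
        np.save('d.npy',d);np.save('p.npy',p)
        for l in ['dial_failed','dial_a','rocker_a','tray_blue','tray_yellow','tray_red','calibration_disc']:
            print(l,[(np.round(r['point'],3).tolist(),round(r['confidence'],2)) for r in finder.spot_point('top',l)])
E
```

```text
pics
0.0 [ 0.22977086 -0.6072921   0.22568762] [ 9.83675495e-01  1.79948832e-01 -1.53445066e-04 -9.56355199e-04] 1.0021947449996493
top [ 0.394 -0.01   1.103] [0.708, -0.703, 0.041, -0.057] [[465.7, 0.0, 254.5], [0.0, 465.7, 197.6], [0.0, 0.0, 1.0]]
dial_failed [([0.431, 0.312, -0.002], 0.64)]
dial_a [([0.437, -0.153, 0.0], 0.72), ([0.421, -0.288, -0.001], 0.71)]
rocker_a [([0.446, 0.133, -0.002], 0.49), ([0.434, 0.016, 0.001], 0.47)]
tray_blue [([0.597, -0.267, 0.001], 0.55)]
tray_yellow [([0.65, -0.006, 0.001], 0.72)]
tray_red [([0.624, 0.266, -0.002], 0.68)]
calibration_disc [([0.529, -0.068, 0.001], 0.78)]
scene [ 1.155 -0.352  0.697] [0.79, 0.464, -0.195, -0.349] [[417.6, 0.0, 253.5], [0.0, 417.6, 197.8], [0.0, 0.0, 1.0]]
```

View pics/top0.png

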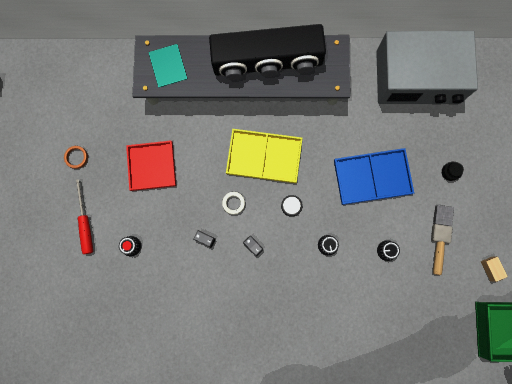

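View pics/scene0.png

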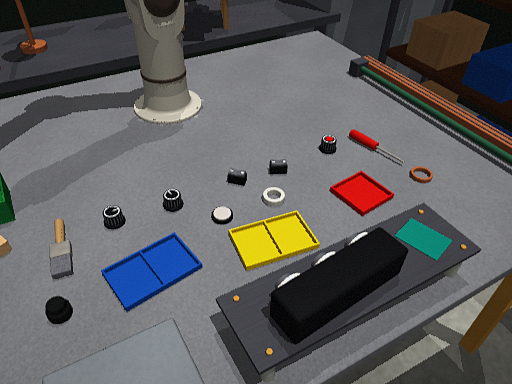

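```bash
cat > h.py <<'E'
import numpy as np,cv2
from scipy.spatial.transform import Rotation as R
from rig import arm,get_image,camera_info,finder
def cloud(d,i):
    K=np.array(i['intrinsics']);v,u=np.mgrid[:d.shape[0],:d.shape[1]]
    P=np.stack([(u-K[0,2])*d/K[0,0],(v-K[1,2])*d/K[1,1],d],-1)
    return P@R.from_quat(i['rotation']).as_matrix().T+np.array(i['position'])
def rect(P,m):
    """min-area rect in world xy of masked points: centre, long-axis yaw, size (mm)"""
    pts=(P[m][:,:2]*1000).astype(np.float32)
    (c,s,a)=cv2.minAreaRect(pts)
    b=cv2.boxPoints((c,s,a));e=b[1]-b[0];f=b[2]-b[1];l=e if np.hypot(*e)>np.hypot(*f) else f
    y=np.arctan2(l[1],l[0]);y=(y+np.pi/2)%np.pi-np.pi/2
    return np.round(c,1),round(float(y),3),np.round(sorted(s),1),np.round(pts.mean(0),1),len(pts)
def near(P,x,y,r,lo,hi): return (np.hypot(P[...,0]-x,P[...,1]-y)<r)&(P[...,2]>lo)&(P[...,2]<hi)
E
python3 - <<'E'
from h import *
d=np.load('d.npy');p=np.load('p.npy');P=cloud(d,camera_info('top'))
print('table z',np.median(P[near(P,.45,-.05,.15,-.03,.03)][:,2]))
for n,x,y in [('fail',.431,.312),('A',.437,-.153),('B',.421,-.288),('r1',.446,.133),('r2',.434,.016),('disc',.529,-.068)]:
    print(n,*rect(P,near(P,x,y,.05,.018 if n!='disc' else .007,.06)))
h=cv2.cvtColor(p,cv2.COLOR_BGR2HSV)
for n,x,y,a,b in [('blue',.597,-.267,100,130),('yel',.65,-.006,22,38),('red',.624,.266,-1,8)]:
    m=near(P,x,y,.11,-.01,.05)&(h[...,0]>a)&(h[...,0]<b)&(h[...,1]>120)
    m=cv2.morphologyEx(m.astype(np.uint8),cv2.MORPH_OPEN,np.ones((3,3)))>0
    print(n,*rect(P,m))
E
```

```text
table z 0.0016084704746923695
fail [430.3 308. ] 0.048 [38.9 39.4] [430.4 306.5] 277
A [ 435.7 -154.6] 1.515 [39.2 40.5] [ 435.8 -154.2] 263
B [ 424.4 -292.6] 0.088 [39.7 40.8] [ 424.2 -291.1] 286
r1 [448.3 133.1] 1.135 [23.6 43.5] [447.8 132.2] 194
r2 [432.4  20. ] 0.794 [22.7 42.4] [432.2  19.4] 195
disc [529.5 -65.8] -1.531 [55.7 66.6] [528.  -69.8] 347
blue [ 599.3 -264.4] -1.412 [110.5 171.7] [ 599.3 -265.8] 3384
yel [648.5  -5.2] 1.439 [111.3 170.6] [648.9  -5. ] 3257
red [623.6 269.5] -1.458 [110.8 114.9] [623.8 268.6] 2137
```

```bash
R='220 457 -40 0 0 0.66 0'; python3 -m crank '220 457 -40 0 0 0.66 0;220 457 -40 0 0 0.66 0;220 457 -40 0 0 0.66 0;220 457 -40 0 0 0.66 0;220 457 -40 0 0 0.66 0;220 457 -40 0 0 0.66 0;220 457 -40 0 0 0.66 0;220 457 -40 0 0 0.66 0;220 457 -40 0 0 0.66 0;220 457 -40 0 0 0.66 0;220 457 -40 0 0 0.66 0;220 457 -40 0 0 0.66 0' 20
```

```text
time: 1.65
ee_pos: [0.451, -0.1487, 0.1869]
ee_rot: [0.871, 0.491, 0.0, 0.0]
wrist_force: [0.6, -0.7, -0.2]
finger_gap: 0.999
gripper_force: 0.0
```

```bash
python3 -m crank '-20 457 -10 0 0 0.66 0;-20 457 -10 0 0 0.66 0;-20 457 -10 0 0 0.66 0;-20 457 -10 0 0 0.66 0;-20 457 -10 0 0 0.66 0;-20 457 -10 0 0 0.66 0;-20 457 -10 0 0 0.66 0;-20 457 -10 0 0 0.66 0;-20 457 -10 0 0 0.66 0;-20 457 -10 0 0 0.66 0;-20 457 -10 0 0 0.66 0;-20 457 -10 0 0 0.66 0'
cat >look.py <<'E'
import sys
from h import *
s=arm.observe();i=camera_info('wrist');p,d=get_image('wrist');P=cloud(d,i)
if len(sys.argv)>5: cv2.imwrite('pics/'+sys.argv[5],p)
x,y,lo,hi=map(float,sys.argv[1:5])
print('tcp',np.round(s['ee_pos']*1000,1),'yaw_y',round(np.arctan2(*R.from_quat(s['ee_rot']).as_matrix()[[1,0],1]),3),'t',s['time'],'q',np.round(s['q'],2))
m=near(P,x,y,.05,lo,hi)
if m.sum()>20: print(*rect(P,m),'ztop',np.percentile(P[m][:,2],90))
E
python3 look.py .430 .307 .018 .06 w1.png
```

```text
time: 2.85
ee_pos: [0.4312, 0.3034, 0.1762]
ee_rot: [0.668, 0.744, -0.001, 0.001]
wrist_force: [0.4, -0.4, 0.8]
finger_gap: 0.999
gripper_force: 0.0
tcp [431.2 303.4 176.2] yaw_y 0.108 t 2.85 q [ 0.1   0.48 -0.96  1.89  0.47  1.01 -0.96]
[429.9 311.7] 0.096 [40.4 41. ] [429.7 312.7] 1623 ztop 0.035219342364885366
```

View pics/w1.png

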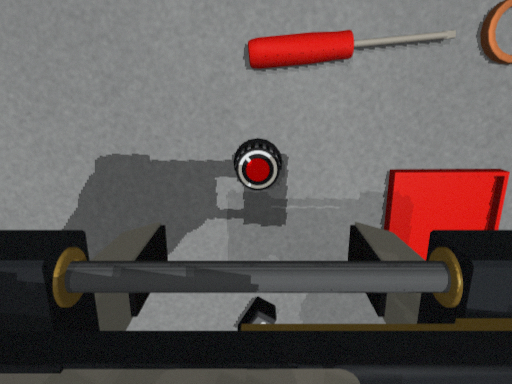

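```bash
python3 look.py .430 .310 .018 .06; python3 - <<'E'
from h import *
s=arm.observe();i=camera_info('wrist');print(s['ee_pos'],i['position'],R.from_quat(i['rotation']).as_matrix().round(3).tolist(),np.round(i['intrinsics'],0).tolist())
E
```

```text
tcp [431.3 303.  176.2] yaw_y 0.107 t 2.9 q [ 0.1   0.48 -0.96  1.89  0.47  1.01 -0.96]
[429.7 311.4] 0.946 [40.9 41.1] [429.7 312.7] 1619 ztop 0.03530747417530063
[0.43134778 0.30299805 0.17636727] [0.42277936 0.37744852 0.33339451] [[0.994, 0.102, 0.029], [0.107, -0.957, -0.27], [0.0, 0.272, -0.962]] [[341.0, 0.0, 257.0], [0.0, 341.0, 188.0], [0.0, 0.0, 1.0]]
```

```bash
python3 -m crank '-1 7 -40 0 0 0 0;-1 7 -80 0 0 0 0;-1 7 -110 0 0 0 0;-1 7 -130 0 0 0 0;-1 7 -145 0 0 0 0;-1 7 -155 0 0 0 0;-1 7 -164 0 0 0 0;-1 7 -164 0 0 0 0;-1 7 -164 0 0 0 0'
python3 look.py .430 .310 .018 .06 w2.png
```

```text
time: 3.85
ee_pos: [0.4295, 0.3134, 0.0133]
ee_rot: [0.667, 0.745, 0.0, 0.0]
wrist_force: [0.8, -0.5, 0.4]
finger_gap: 1.001
gripper_force: 0.0
tcp [429.5 313.4  13.3] yaw_y 0.111 t 3.85 q [-0.09  0.71 -0.75  1.97  0.72  0.74 -1.17]
[429.4 312.1] -0.012 [40.5 97.6] [429.7 318.2] 5622 ztop 0.054863888818907566
```

View pics/w2.png

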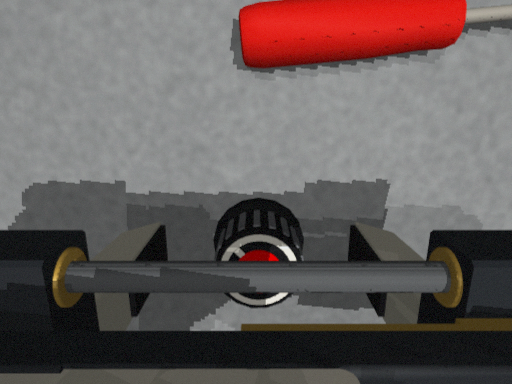

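```bash
python3 -m crank '0 -1 -2 0 0 0 0.3;0 -1 -2 0 0 0 0.6;0 -1 -2 0 0 0 0.7;0 -1 -2 0 0 0 0.7;0 -1 -2 0 0 0 0.7;0 -1 -2 0 0 0 0.7;0 -1 -2 0 0 0 0.7;0 -1 -2 0 0 0 0.7' 15
```

```text
time: 4.7
ee_pos: [0.4291, 0.3121, 0.0107]
ee_rot: [0.667, 0.745, 0.0, -0.0]
wrist_force: [-0.5, 0.5, -0.9]
finger_gap: 0.421
gripper_force: 15.0
```

```bash
python3 -m crank '0 0 20 0 0 0 0.7;0 0 50 0 0 0 0.7;30 -5 70 0 0 0 0.7;70 -15 80 0 0 0 0.7;110 -25 80 0 0 0 0.7;150 -35 80 0 0 0 0.7;185 -41 80 0 0 0 0.7;195 -41 70 0 0 0 0.7;195 -41 60 0 0 0 0.7;195 -41 50 0 0 0 0.7;195 -41 50 0 0 0 0.7;195 -41 50 0 0 0 0.7'
python3 look.py .624 .271 .001 .02 w3.png
```

```text
time: 5.9
ee_pos: [0.6222, 0.2719, 0.0603]
ee_rot: [0.666, 0.746, -0.001, -0.001]
wrist_force: [-0.4, -0.8, 0.2]
finger_gap: 0.429
gripper_force: 15.0
tcp [622.2 271.9  60.3] yaw_y 0.113 t 5.9 q [ 0.05  0.84 -0.77  1.57  0.66  1.01 -0.8 ]
[622.2 288.8] 0.1 [ 61.5 100. ] [622.5 290.8] 9450 ztop 0.00411510975586363
```

View pics/w3.png

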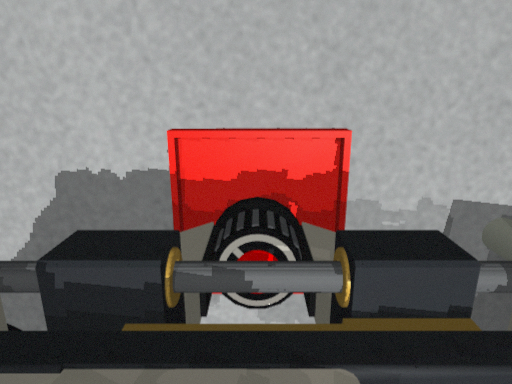

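```bash
python3 -m crank '0 0 -12 0 0 0 0.7;0 0 -24 0 0 0 0.7;0 0 -34 0 0 0 0.7;0 0 -40 0 0 0 0.7;0 0 -43 0 0 0 0.7;0 0 -45 0 0 0 0.7;0 0 -46 0 0 0 0.7;0 0 -46 0 0 0 0.7;0 0 -46 0 0 0 0.7'
```

```text
time: 6.85
ee_pos: [0.6244, 0.2713, 0.0151]
ee_rot: [0.667, 0.745, 0.0, 0.0]
wrist_force: [-0.7, 0.1, -0.5]
finger_gap: 0.424
gripper_force: 15.0
```

```bash
python3 -m crank '0 0 0 0 0 0 0.5;0 0 0 0 0 0 0.4;0 0 0 0 0 0 0.38;0 0 0 0 0 0 0.38;0 0 15 0 0 0 0.38;0 0 45 0 0 0 0.38;0 0 90 0 0 0 0.2;-40 -30 110 0 0 -0.12 0;-75 -60 110 0 0 -0.25 0;-110 -90 110 0 0 -0.38 0;-150 -115 110 0 0 -0.5 0;-176 -138 110 0 0 -0.55 0'; python3 -m crank '0 0 0 0 0 0 0;0 0 0 0 0 0 0;0 0 0 0 0 0 0'
python3 look.py .448 .133 .018 .06 w4.png; python3 - <<'E'
from h import *
p,d=get_image('top');P=cloud(d,camera_info('top'));print(*rect(P,near(P,.624,.271,.04,.022,.06)),P[near(P,.624,.271,.04,.022,.06)][:,2].max())
cv2.imwrite('pics/t1.png',cv2.resize(p[100:280],None,fx=1.5,fy=1.5))
E
```

```text
time: 8.05
ee_pos: [0.4454, 0.1317, 0.1254]
ee_rot: [0.845, 0.535, -0.001, 0.001]
wrist_force: [1.3, 0.0, 0.8]
finger_gap: 0.993
gripper_force: 0.0
time: 8.35
ee_pos: [0.4497, 0.1341, 0.1258]
ee_rot: [0.844, 0.536, 0.001, 0.0]
wrist_force: [0.3, 0.3, -0.3]
finger_gap: 0.999
gripper_force: 0.0
tcp [449.7 134.1 125.8] yaw_y -0.438 t 8.35 q [ 0.35  0.4  -0.82  2.07  0.4   0.82 -1.15]
[447.2 135.9] 1.14 [23.6 43.8] [448.2 137.5] 1690 ztop 0.032417099254198306
[624.2 266.8] -0.945 [39.3 40.5] [623.3 265.5] 260 0.04592578837198813
```

View pics/w4.png

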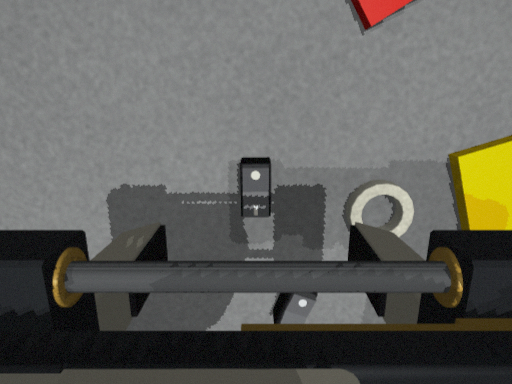

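View pics/t1.png

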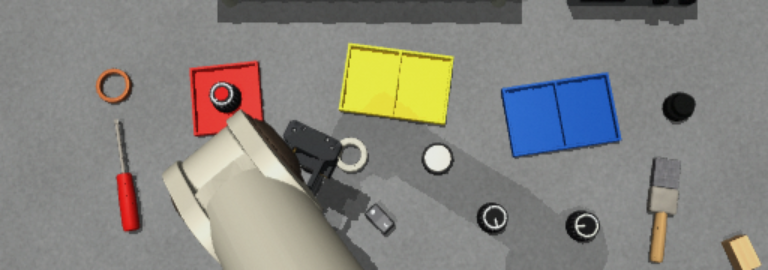

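```bash
python3 -m crank '-2 1.5 -30 0 0 0 0.4;-2 1.5 -60 0 0 0 0.45;-2 1.5 -85 0 0 0 0.45;-2 1.5 -102 0 0 0 0.45;-2 1.5 -112 0 0 0 0.45;-2 1.5 -117 0 0 0 0.45;-2 1.5 -117 0 0 0 0.45;-2 1.5 -117 0 0 0 0.7;-2 1.5 -117 0 0 0 0.85;-2 1.5 -117 0 0 0 0.85;-2 1.5 -117 0 0 0 0.85;-2 1.5 -117 0 0 0 0.85' 15
```

```text
time: 9.65
ee_pos: [0.4466, 0.1345, 0.0082]
ee_rot: [0.844, 0.536, 0.0, 0.0]
wrist_force: [0.0, 0.5, 4.7]
finger_gap: 0.261
gripper_force: 15.0
```

```bash
python3 -m crank '0 0 20 0 0 0 0.85;0 0 50 0 0 0 0.85;30 -15 70 0 0 0.05 0.85;70 -33 75 0 0 0.15 0.85;110 -52 75 0 0 0.25 0.85;150 -70 75 0 0 0.304 0.85;185 -87 70 0 0 0.304 0.85;207 -97 60 0 0 0.304 0.85;207 -97 50 0 0 0.304 0.85;207 -97 45 0 0 0.304 0.85;207 -97 45 0 0 0.304 0.85;207 -97 45 0 0 0.304 0.85'
python3 look.py .624 .271 .001 .02 w5.png
```

```text
time: 10.85
ee_pos: [0.652, 0.0388, 0.0529]
ee_rot: [0.753, 0.659, -0.0, -0.0]
wrist_force: [0.2, -0.1, -0.3]
finger_gap: 0.26
gripper_force: 15.0
tcp [652.   38.8  52.9] yaw_y -0.133 t 10.85 q [ 0.4   0.8  -0.73  1.65  0.63  0.94 -0.69]
```

View pics/w5.png

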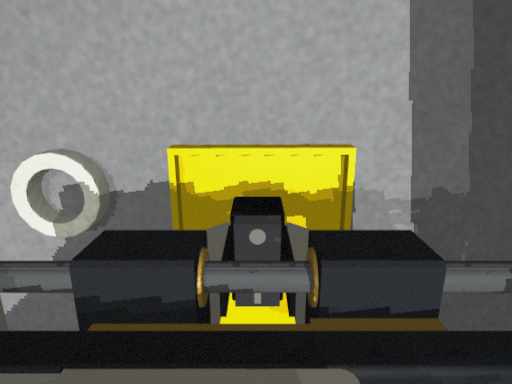

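```bash
python3 -m crank '0 0 -12 0 0 0 0.85;0 0 -24 0 0 0 0.85;0 0 -32 0 0 0 0.85;0 0 -37 0 0 0 0.85;0 0 -39 0 0 0 0.85;0 0 -41 0 0 0 0.85;0 0 -41 0 0 0 0.85;0 0 -41 0 0 0 0.7;0 0 -41 0 0 0 0.6;0 0 -41 0 0 0 0.52;0 0 -41 0 0 0 0.5;0 0 -41 0 0 0 0.5'
python3 -m crank '0 0 15 0 0 0 0.5;0 0 45 0 0 0 0.5;0 0 90 0 0 0 0.4;-40 -3 110 0 0 -0.12 0.3;-80 -6 110 0 0 -0.25 0.2;-120 -9 110 0 0 -0.38 0;-160 -12 110 0 0 -0.5 0;-195 -15 110 0 0 -0.6 0;-221 -17 110 0 0 -0.645 0;-221 -17 110 0 0 -0.645 0;-221 -17 110 0 0 -0.645 0'
python3 look.py .432 .020 .018 .06 w6.png
```

```text
time: 12.1
ee_pos: [0.6531, 0.0376, 0.0117]
ee_rot: [0.753, 0.658, 0.0, -0.0]
wrist_force: [0.1, -0.8, -0.3]
finger_gap: 0.498
gripper_force: 0.0
time: 13.2
ee_pos: [0.4329, 0.0205, 0.1228]
ee_rot: [0.923, 0.386, 0.001, 0.001]
wrist_force: [-0.2, -0.8, 0.7]
finger_gap: 0.999
gripper_force: 0.0
tcp [432.9  20.5 122.8] yaw_y -0.779 t 13.2 q [ 0.56  0.32 -0.77  2.16  0.32  0.77 -1.19]
[432.6  21.8] 0.782 [23.4 43.5] [433.8  23.3] 1709 ztop 0.032428316508040025
```

View pics/w6.png

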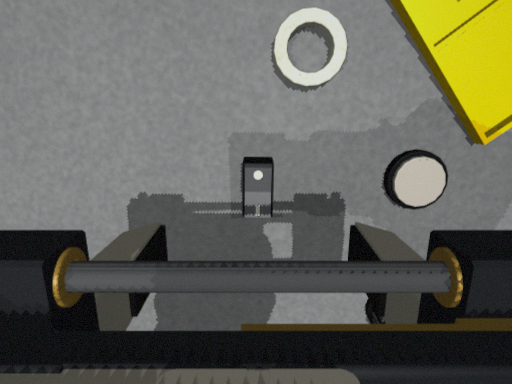

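```bash
python3 -m crank '0 1 -30 0 0 -0.01 0.4;0 1 -60 0 0 -0.01 0.45;0 1 -85 0 0 -0.01 0.45;0 1 -102 0 0 -0.01 0.45;0 1 -110 0 0 -0.01 0.45;0 1 -114 0 0 -0.01 0.45;0 1 -114 0 0 -0.01 0.45;0 1 -114 0 0 -0.01 0.7;0 1 -114 0 0 -0.01 0.85;0 1 -114 0 0 -0.01 0.85;0 1 -114 0 0 -0.01 0.85;0 1 -114 0 0 -0.01 0.85' 15
```

```text
time: 14.45
ee_pos: [0.4325, 0.0214, 0.0082]
ee_rot: [0.925, 0.38, 0.0, 0.0]
wrist_force: [0.2, 0.0, 4.9]
finger_gap: 0.26
gripper_force: 15.0
```

```bash
python3 -m crank '0 0 20 0 0 0 0.85;0 0 50 0 0 0.05 0.85;30 -10 70 0 0 0.15 0.85;70 -22 75 0 0 0.28 0.85;110 -35 75 0 0 0.42 0.85;150 -48 75 0 0 0.54 0.85;185 -60 70 0 0 0.655 0.85;210 -67 60 0 0 0.655 0.85;210 -67 50 0 0 0.655 0.85;210 -67 45 0 0 0.655 0.85;210 -67 45 0 0 0.655 0.85;210 -67 45 0 0 0.655 0.85'
python3 look.py .624 .271 .001 .02 w7.png
```

```text
time: 15.65
ee_pos: [0.641, -0.0446, 0.0529]
ee_rot: [0.753, 0.658, -0.0, -0.0]
wrist_force: [-0.7, -0.4, -0.2]
finger_gap: 0.258
gripper_force: 15.0
tcp [641.  -44.6  52.9] yaw_y -0.134 t 15.65 q [ 0.54  0.79 -0.75  1.68  0.64  0.94 -0.58]
```

View pics/w7.png

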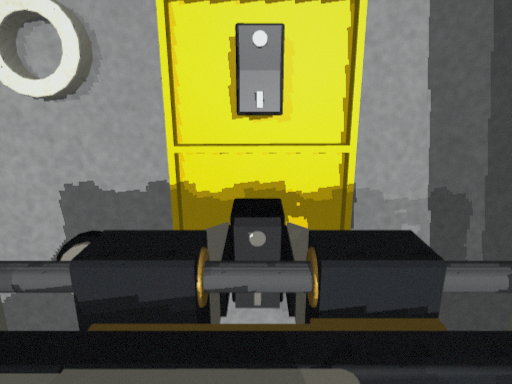

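```bash
python3 -m crank '0 0 -12 0 0 0 0.85;0 0 -24 0 0 0 0.85;0 0 -32 0 0 0 0.85;0 0 -37 0 0 0 0.85;0 0 -39 0 0 0 0.85;0 0 -41 0 0 0 0.85;0 0 -41 0 0 0 0.85;0 0 -41 0 0 0 0.7;0 0 -41 0 0 0 0.6;0 0 -41 0 0 0 0.52;0 0 -41 0 0 0 0.5;0 0 -41 0 0 0 0.5'
python3 -m crank '0 0 15 0 0 0 0.5;0 0 45 0 0 0 0.5;0 0 90 0 0 0 0.4;-35 -18 110 0 0 0.05 0.3;-75 -38 110 0 0 0.1 0.2;-115 -60 110 0 0 0.17 0;-155 -80 110 0 0 0.25 0;-190 -100 110 0 0 0.291 0;-207 -108 110 0 0 0.291 0;-207 -108 110 0 0 0.291 0;-207 -108 110 0 0 0.291 0'
python3 look.py .436 -.154 .018 .06 w8.png
```

```text
time: 16.9
ee_pos: [0.6421, -0.0455, 0.0117]
ee_rot: [0.753, 0.658, 0.0, -0.0]
wrist_force: [0.8, -0.4, -0.4]
finger_gap: 0.495
gripper_force: 0.0
time: 18.0
ee_pos: [0.436, -0.1538, 0.1227]
ee_rot: [0.65, 0.76, 0.0, 0.001]
wrist_force: [1.5, 0.7, 0.5]
finger_gap: 0.998
gripper_force: 0.0
tcp [ 436.  -153.8  122.7] yaw_y 0.155 t 18.0 q [ 1.11  0.46 -0.99  2.09  0.52  0.85 -0.03]
[ 436.1 -152.5] -0.468 [39.9 41.3] [ 435.5 -151.1] 2295 ztop 0.03475834573364898
```

View pics/w8.png

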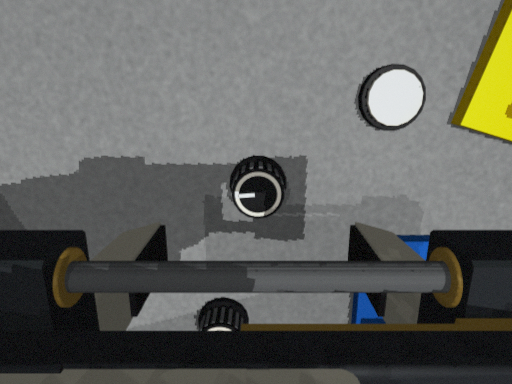

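```bash
python3 -m crank '0 1 -30 0 0 0 0.2;0 1 -60 0 0 0 0.25;0 1 -85 0 0 0 0.25;0 1 -100 0 0 0 0.25;0 1 -108 0 0 0 0.25;0 1 -112 0 0 0 0.25;0 1 -112 0 0 0 0.25;0 1 -112 0 0 0 0.5;0 1 -112 0 0 0 0.7;0 1 -112 0 0 0 0.7;0 1 -112 0 0 0 0.7;0 1 -112 0 0 0 0.7' 15
```

```text
time: 19.25
ee_pos: [0.4354, -0.1527, 0.0101]
ee_rot: [0.65, 0.76, 0.0, 0.0]
wrist_force: [-0.6, -0.3, 3.2]
finger_gap: 0.423
gripper_force: 15.9
```

```bash
python3 -m crank '0 0 20 0 0 0 0.7;0 0 50 0 0 0 0.7;25 -11 65 0 0 0 0.7;55 -25 70 0 0 0 0.7;90 -41 70 0 0 0 0.7;125 -57 65 0 0 0 0.7;150 -68 60 0 0 0 0.7;157 -71 50 0 0 0 0.7;157 -71 45 0 0 0 0.7;157 -71 45 0 0 0 0.7;157 -71 45 0 0 0 0.7'
python3 look.py .624 .271 .001 .02 w9.png
```

```text
time: 20.35
ee_pos: [0.5906, -0.2225, 0.0544]
ee_rot: [0.649, 0.76, -0.0, -0.001]
wrist_force: [-1.2, 0.1, -0.7]
finger_gap: 0.422
gripper_force: 15.9
tcp [ 590.6 -222.5   54.4] yaw_y 0.157 t 20.35 q [ 0.88  0.8  -0.8   1.71  0.69  0.95 -0.04]
```

View pics/w9.png

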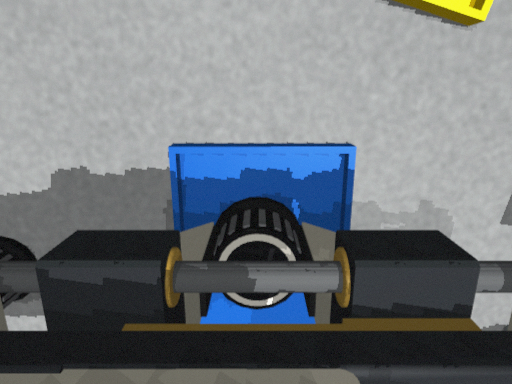

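```bash
python3 -m crank '0 0 -12 0 0 0 0.7;0 0 -24 0 0 0 0.7;0 0 -32 0 0 0 0.7;0 0 -37 0 0 0 0.7;0 0 -39 0 0 0 0.7;0 0 -41 0 0 0 0.7;0 0 -41 0 0 0 0.7;0 0 -41 0 0 0 0.55;0 0 -41 0 0 0 0.45;0 0 -41 0 0 0 0.4;0 0 -41 0 0 0 0.4'
python3 -m crank '0 0 15 0 0 0 0.4;0 0 45 0 0 0 0.4;0 0 90 0 0 0 0.3;-35 -14 110 0 0 0 0.3;-75 -30 110 0 0 0 0.2;-115 -46 110 0 0 0 0;-150 -60 110 0 0 0 0;-168 -68 110 0 0 0 0;-168 -68 110 0 0 0 0;-168 -68 110 0 0 0 0'
python3 look.py .424 -.292 .018 .06
```

```text
time: 21.5
ee_pos: [0.5921, -0.2235, 0.0138]
ee_rot: [0.65, 0.76, 0.0, 0.0]
wrist_force: [-0.6, 0.2, -0.5]
finger_gap: 0.596
gripper_force: 0.0
time: 22.5
ee_pos: [0.4247, -0.2918, 0.1248]
ee_rot: [0.65, 0.76, 0.0, 0.001]
wrist_force: [-0.1, -0.6, 0.5]
finger_gap: 0.999
gripper_force: 0.0
tcp [ 424.7 -291.8  124.8] yaw_y 0.155 t 22.5 q [ 1.3   0.54 -0.94  1.96  0.55  0.91  0.23]
[ 424.2 -290.8] 0.076 [40.6 40.8] [ 424.  -289.3] 2259 ztop 0.034736173826591485
```

Measurements agree: dial B at (424, −291).

```bash
python3 -m crank '0 1 -30 0 0 0 0.2;0 1 -60 0 0 0 0.25;0 1 -85 0 0 0 0.25;0 1 -100 0 0 0 0.25;0 1 -110 0 0 0 0.25;0 1 -114 0 0 0 0.25;0 1 -114 0 0 0 0.25;0 1 -114 0 0 0 0.5;0 1 -114 0 0 0 0.7;0 1 -114 0 0 0 0.7;0 1 -114 0 0 0 0.7;0 1 -114 0 0 0 0.7' 15
```

```text
time: 23.75
ee_pos: [0.4242, -0.2907, 0.0101]
ee_rot: [0.65, 0.76, -0.0, 0.0]
wrist_force: [0.0, -0.4, 2.5]
finger_gap: 0.425
gripper_force: 15.9
```

```bash
python3 -m crank '0 0 20 0 0 0 0.7;0 0 50 0 0 0 0.7;25 -2 65 0 0 0 0.7;60 -5 70 0 0 0 0.7;95 -8 70 0 0 0 0.7;135 -11 65 0 0 0 0.7;170 -14 60 0 0 0 0.7;181 -15 50 0 0 0 0.7;181 -15 45 0 0 0 0.7;181 -15 45 0 0 0 0.7;181 -15 45 0 0 0 0.7'
python3 look.py .624 .271 .001 .02 w10.png
```

```text
time: 24.85
ee_pos: [0.6033, -0.3057, 0.0543]
ee_rot: [0.65, 0.76, -0.001, -0.001]
wrist_force: [-0.2, -0.1, -0.0]
finger_gap: 0.422
gripper_force: 15.8
tcp [ 603.3 -305.7   54.3] yaw_y 0.155 t 24.85 q [ 0.94  0.86 -0.79  1.58  0.69  1.    0.1 ]
```

View pics/w10.png

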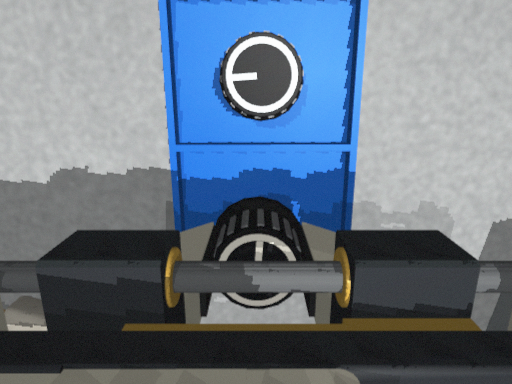

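```bash
python3 -m crank '0 0 -12 0 0 0 0.7;0 0 -24 0 0 0 0.7;0 0 -32 0 0 0 0.7;0 0 -37 0 0 0 0.7;0 0 -39 0 0 0 0.7;0 0 -41 0 0 0 0.7;0 0 -41 0 0 0 0.7;0 0 -41 0 0 0 0.55;0 0 -41 0 0 0 0.45;0 0 -41 0 0 0 0.4;0 0 -41 0 0 0 0.4'
python3 -m crank '0 0 15 0 0 0 0.4;0 0 45 0 0 0 0.4;0 0 90 0 0 0 0.3;0 0 130 0 0 0 0.3;-40 -20 160 0 0 0 0.2;-80 -40 180 0 0 0 0;-120 -60 180 0 0 0 0;-160 -80 180 0 0 0 0;-200 -100 180 0 0 0 0;-200 -100 180 0 0 0 0;-200 -100 180 0 0 0 0;-200 -100 180 0 0 0 0'
python3 - <<'E'
from h import *
p,d=get_image('top');P=cloud(d,camera_info('top'))
for x,y in [(.624,.268),(.653,.037),(.642,-.046),(.592,-.224),(.605,-.306)]:
    m=near(P,x,y,.035,.024,.06);print(*rect(P,m),np.median(P[m][:,2]) )
print('disc',*rect(P,near(P,.529,-.068,.05,.007,.06)))
cv2.imwrite('pics/t2.png',cv2.resize(p[100:300],None,fx=1.5,fy=1.5))
E
```

```text
time: 26.0
ee_pos: [0.6052, -0.3054, 0.0138]
ee_rot: [0.65, 0.76, 0.0, 0.0]
wrist_force: [-0.9, 0.1, -0.6]
finger_gap: 0.593
gripper_force: 0.0
time: 27.2
ee_pos: [0.4065, -0.4046, 0.1947]
ee_rot: [0.649, 0.761, 0.0, 0.001]
wrist_force: [-0.9, 0.8, 0.4]
finger_gap: 1.001
gripper_force: 0.0
[624.5 266.9] 0.498 [39.7 40.4] [623.4 265.8] 257 0.039705781262727946
[652.8  37.1] 1.436 [24.5 43.7] [651.2  36.8] 195 0.036032807006894485
[641.5 -46.5] 1.43 [24.1 43.6] [640.2 -46.5] 194 0.03614280725404306
[ 591.6 -225.4] 0.894 [38.6 39.2] [ 590.8 -224.7] 258 0.03958636781118474
[ 604.7 -307.4] 0.56 [39.4 40.3] [ 603.7 -306.1] 267 0.03953132623698963
disc [530.9 -72.1] -0.512 [62.2 72.4] [528.  -69.8] 345
```

View pics/t2.png

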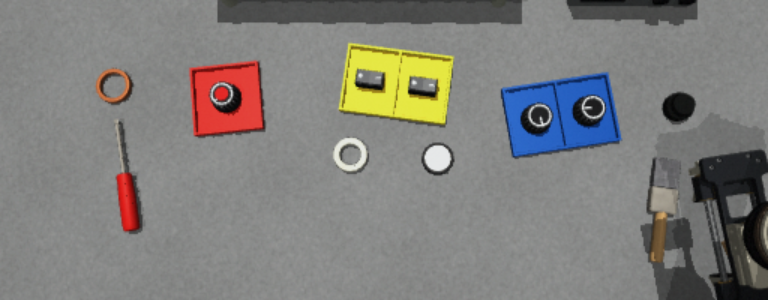

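All five parts sit upright in their bays: the failed dial at (222,94), rockers at (370,79) and (423,86), good dials at (539,117) and (592,108). The disc at (438,158) has not moved, and the arm is clear.

```bash
python3 -c "
from rig import arm
print(arm.finish_job())"
```

```text
the job is handed in; nothing more can be done
None
```

The job is handed in at about 27 s: the failed dial went first into the red tray, then the two rockers into the yellow bays and the two good dials into the blue bays, all upright and released in the last top-camera picture, with the calibration disc left where it lay.

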